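Open and hold the spring-return bleed valve with its bayonet key

ROBOT

A 6-joint arm with a two-finger parallel gripper is mounted at the origin on the work surface. World frame = base frame: x ahead of the robot, y to its left, z up, the work surface at z = 0. Lengths are in m, angles in rad, forces in N, time in s.
With the tool pointing down it reaches from about 0.375 to 0.975 m from the base axis. Payload 3.8 kg.
Tool frame: the origin (TCP) lies on the centre line of the jaws, within the pads' length; the fingertips stand 8 mm ahead of it and the grasp point (between the pads) lies 11 mm behind it; z points along the fingers, y is the line along which they close (so a half turn about z gives the same grasp; the last joint's range is limited). The gripper opens to 85 mm and grips with 20 to 120 N. Pads are 22 mm wide; open, the fingers measure 114 mm over their backs; the gripper's body (76 mm by 85 mm) begins 54 mm behind the grasp point. The pads swing forward as they close: fully open they stand 13 mm farther back than shut.
Start: joints at [-1.329, 0.264, 1.604, -0, 1.274, -0.037], TCP at [0.186, -0.649, 0.239] pointing down, gripper open.
Joint ranges: [-2.63, 2.63], [-0.94, 2.18], [0.31, 2.57], [-1.31, 4.45], [0, 2.66], [-2.55, 2.55]. Speed limits (rad/s): [2.57, 2.57, 3.14, 3.14, 3.14, 3.14].

INTERFACE

Orientations are given as a 3x3 rotation matrix whose columns are the frame's x, y, z axes.
In Python, from station import arm, camera, sign_off gives the robot as it stands. The module is installed in compiled form; this text tells all that it offers.
- The arm moves only by the tool play_rows, never from a script. Its argument "motion" is a list that holds one entry, the list of rows, each a list of 7 numbers: the shift along the tool's x, y, z as a fraction of full scale, then the turn, a rotation vector about the tool's x, y, z as a fraction of full scale, then the closure in counts, from 0 (fully open) to 255 (shut). A call has 1 to 8 rows; each row shifts and turns the commanded pose from where the row before left it, along the tool's axes as they then stand; what a row does not reach is not made up. Full scale, the value 1, is 10 cm for a shift and 180 degrees for a turn. A row lasts 1/12 s, in which the tool goes at most 41.7 mm and 7.16 degrees, less where a joint would pass 70% of its speed; a pose out of reach is approached as far as the arm can. A call with a number of a shift or a turn outside -1 to 1 is refused whole. A call with a gripper value outside its range is refused whole. The fingers move at their own pace and stop on an object; "force" is the grip in N (left out, the last holds). Time passes only in rows, so rows that do not move let the fingers close. It gives the time, the measured TCP pose, the force, the opening and the grip force at its end, in the units of the state.
- arm.observe(): the state, without advancing time (a new reading comes with each control period).
- camera(name): name is "side" or "top"; returns a dict with "pixels" (480x640x3 uint8, blue, green, red), "K" (3x3 intrinsics, pixels), "k1" (the pictures are not rectified: a ray, as slopes to the right and down, at radius r is drawn at 1 + k1 r^2 times it, then the intrinsics apply), "extrinsics" (4x4, takes a point from camera to world coordinates). Camera axes: x right, y down, z forward; pixel columns grow to the right and rows downward; lengths in m; the calibration is good to about 2 mm. A picture is of the moment at which its call begins. There is no depth.
- sign_off(): hands the job in; it is judged then, once.
The state is a dict: "t": time; "joints": joint angles; "joint_velocities": joint speeds; "joint_efforts": joint torques, N m; "tcp_pos": TCP position; "eef_rot": TCP orientation; "ft_force": force on the tool from outside, world axes, zero at the start; "ft_torque": the same for the moment, N m; "gripper_width": finger opening in m; "grip_force": force on a finger pad.
Only numpy, scipy, OpenCV 4.12 (cv2) and the standard library are available. Lean on these libraries where they do the work, as an engineer would, in place of code of your own. Each camera call takes 0.05 s, during which the arm holds its last target. There are 200 camera calls.

TASK

Clear away the spanner that lies across the bleed valve's mouth: lay it flat in the tool tray beside the spanner already there, parallel to it and with its open jaw pointing the same way, and let go of it. Then take the T-handled bayonet key, push its two lugs down through the slots of the valve's keyhole against the spring and twist it a quarter turn clockwise (seen from above) to the stop. The valve springs shut when released, so finish while still gripping the key and holding it pushed in and turned; leave the other things where they are.

Things in the scene. Friction and masses are not known exactly. Their poses are not given: they have to be found in the camera images.
- socket (a point): Centre of the valve's keyhole mouth, on the upper face of its 8 mm steel cover plate, 80 mm above the bench. Keyhole: round bore 34 mm across with two opposite slots along this point's x axis, 15 mm wide, 55 mm from slot end to slot end; z up. Below the cover the key's lugs can turn clockwise (from above) only, a quarter turn; a fixed stop blocks anticlockwise.
- valve: Fixed bleed valve: grey square block 84 x 84 mm, 80 mm high, on a dark foot plate 130 x 100 mm (x, y), 10 mm high, with a copper pipe leaving on +x at 40 mm height. Origin on the bench under the keyhole's centre, axes as socket.
- plunger (a joint): Spring plunger in the keyhole, in m: 0 = up (its top 8 mm below the cover's upper face), grows as the key's foot presses it down; pushing costs about 4 N at first and 8 N with the key fully home (about 0.016).
- rotor (a joint): Sprung valve rotor under the cover, in rad: 0 = valve shut, 1.4 = fully open at its stop. The key's lugs meet it after about 0.25 rad of clockwise turn and drive it; greased, its spring resists with 0.05 to 0.18 N m and turns the key back when let go. Valve counts as open above 1.1.
- key_center (a point): Centre of the black wing handle of the loose bayonet key (0.25 kg), standing upright on its foot, 54 mm below this point. Wing 52 mm long (x), 14 mm thick (y), 36 to 72 mm above the foot. Under it a flange, 60 mm diameter, 24 to 30 mm above the foot, and a 30 mm shaft with two opposite lugs along x (as the wing): 50 mm tip to tip, 10 mm wide, 5 to 13 mm above the foot. Same after a half turn.
- key_foot (a point): Centre of the flat underside of the key's foot, axes as key_center. Fully home, the flange rests on the cover plate and this point is 24 mm below the cover's upper face; it must be 21 mm or more below for the lugs to turn under the cover.
- spanner_mid (a point): Middle of the loose spanner (0.2 kg) lying flat across the valve's mouth on the cover plate: x along the shank towards the open jaw, z up. Shank 16 mm wide, 10 mm thick; the whole spanner is 202 mm long, jaw end 38 mm wide, ring end 36 mm wide. The point is half-way up its thickness and within 5 mm of its centre of mass.
- spanner_jaw (a point): Point in the spanner's open jaw, 95 mm from spanner_mid along its x.
- tray: Fixed open grey tool tray, 290 x 200 x 20 mm outside (x, y, z), walls and floor 4 mm; origin on the bench under its centre. The other spanner lies along its x, in the +y half; the -y half is free.
- old_spanner_mid (a point): Middle of the other spanner, already lying in the tray (bystander): x along its shank towards its open jaw, which points to the tray's +x side; same form, 18 mm shank, 44 mm wide at the jaw, 10 mm thick.
- coupling_mid (a point): Centre of a plain brass pipe coupling standing on the bench (bystander), 50 mm diameter, 45 mm high, open tube.
- oiler_mid (a point): Point half-way up the dark oil bottle (bystander), 54 mm diameter, 115 mm high, standing beyond the valve.

How it is judged:
By the outcome, as a careful person would: the job done as asked, in the order asked, and still so for the second after the job is handed in, while the arm keeps its last pose, push and grip.
It also fails if it takes over 64 s, if anything falls off the work surface, if the arm or the gripper's body presses on something with over 40 N, if the wrist force passes 120 N, or if a joint passes its speed limit or range.

## Working session

There is one attempt and no reset: what is moved stays moved. The work goes in short steps, Python scripts to look and compute and a tool call to move; the robot and the scene stay as the last step left them, time stands still between calls to the robot, and variables do not carry over. Pictures are saved under pics/ and viewed, at most 10 in all, crops included, and the job is handed in when it is done.

Besides the shell and the picture viewer there is one more tool, called after "Request:" as name(argument=value, ...) on one line, values as JSON. play_rows: Moves the arm, as the interface text tells. Its arguments: {"type":"object","properties":{"motion":{"type":"array"},"force":{"type":"number"}},"required":["motion"]}

```bash
mkdir -p pics
cat > h.py <<'E'
import numpy as np, cv2
from station import arm, camera, sign_off
def snap(n,f):
    c=camera(n); cv2.imwrite('pics/'+f,c['pixels']); np.savez('pics/'+f+'.npz',K=c['K'],k1=c['k1'],E=c['extrinsics']); return c
def load(f): return np.load('pics/'+f+'.npz')
def und(c,u,v):
    K=c['K'];d=np.array([(u-K[0,2])/K[0,0],(v-K[1,2])/K[1,1]]);s=d.copy()
    for _ in range(20): s=d/(1+float(c['k1'])*(s@s))
    return s
def w(c,u,v,z):
    s=und(c,u,v);E=c['E'];r=E[:3,:3]@np.array([s[0],s[1],1]);o=E[:3,3];return o+r*(z-o[2])/r[2]
def proj(c,p):
    E=c['E'];q=E[:3,:3].T@(np.array(p)-E[:3,3]);s=q[:2]/q[2];s=s*(1+float(c['k1'])*(s@s));K=c['K'];return np.array([K[0,0]*s[0]+K[0,2],K[1,1]*s[1]+K[1,2]])
E
python3 - <<'E'
from h import *
for n in('top','side'):
    c=snap(n,n+'0.png');print(n,c['extrinsics'].round(3).tolist(),c['K'].tolist(),c['k1'])
s=arm.observe();print(s['tcp_pos'],s['eef_rot'],s['ft_force'],s['gripper_width'],s['t'])
E
```

```text
top [[-0.013, -0.996, 0.085, 0.521], [-0.999, 0.01, -0.03, -0.003], [0.029, -0.085, -0.996, 0.961], [0.0, 0.0, 0.0, 1.0]] [[519.6397253849341, 0.0, 324.2270934767496], [0.0, 519.6397253849341, 232.11800631188368], [0.0, 0.0, 1.0]] -0.1318611055252289
side [[0.987, -0.103, 0.125, 0.469], [-0.161, -0.687, 0.708, -0.699], [0.013, -0.719, -0.695, 0.761], [0.0, 0.0, 0.0, 1.0]] [[480.83548216347384, 0.0, 318.6733494769286], [0.0, 480.83548216347384, 232.37433054366554], [0.0, 0.0, 1.0]] -0.0271197538185608
[ 0.18562492 -0.64827461  0.23805062] [[ 9.61386629e-01  2.75200868e-01 -4.81197234e-04]
 [ 2.75201268e-01 -9.61384413e-01  2.06696923e-03]
 [ 1.06216205e-04 -2.11958267e-03 -9.99997748e-01]] [-0.27521046 -0.47665688 -0.17327734] 0.0856244546679291 0.1
```

View pics/top0.png

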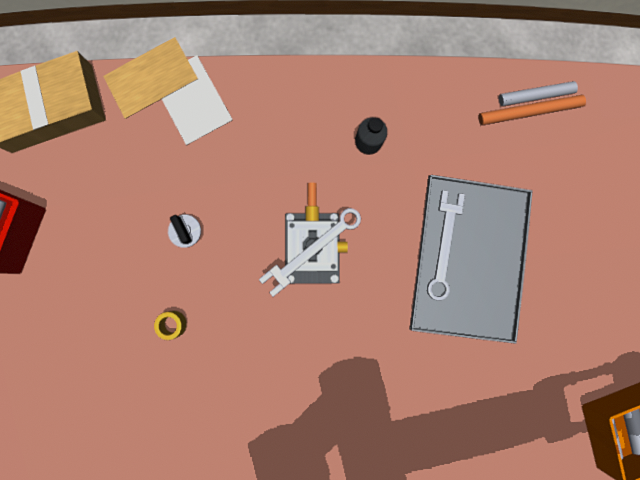

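View pics/side0.png

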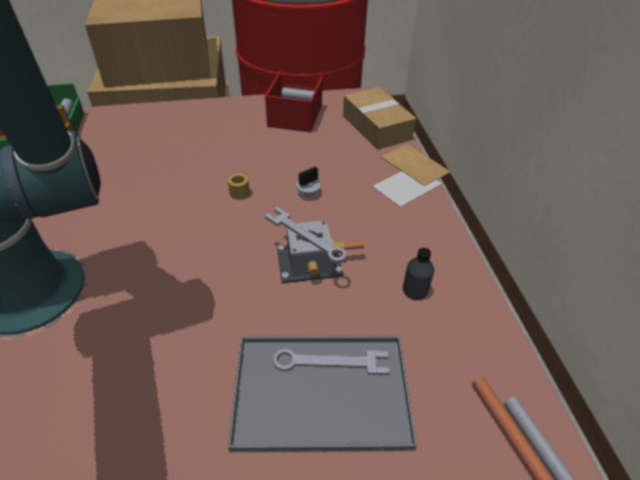

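The top view shows the spanner from its ring at (349,219) to its jaw at (272,284), over the valve at about (312,247). The key is at (183,231) with its wing tilted, and the tray spans (411-531, 177-342) with its free half on the right. A zoom will give finer pixels.

Run:
```python
import cv2,numpy as np
a=cv2.imread('pics/top0.png')
x=cv2.resize(a[175:305,255:365],None,fx=4.5,fy=4.5,interpolation=cv2.INTER_CUBIC)
y=cv2.resize(a[205:257,158:212],None,fx=5,fy=5,interpolation=cv2.INTER_CUBIC)
m=np.zeros((585,770,3),np.uint8);m[:x.shape[0],:x.shape[1]]=x;m[:y.shape[0],500:500+y.shape[1]]=y
cv2.imwrite('pics/crop0.png',m)
```

```text
(no output)
```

View pics/crop0.png

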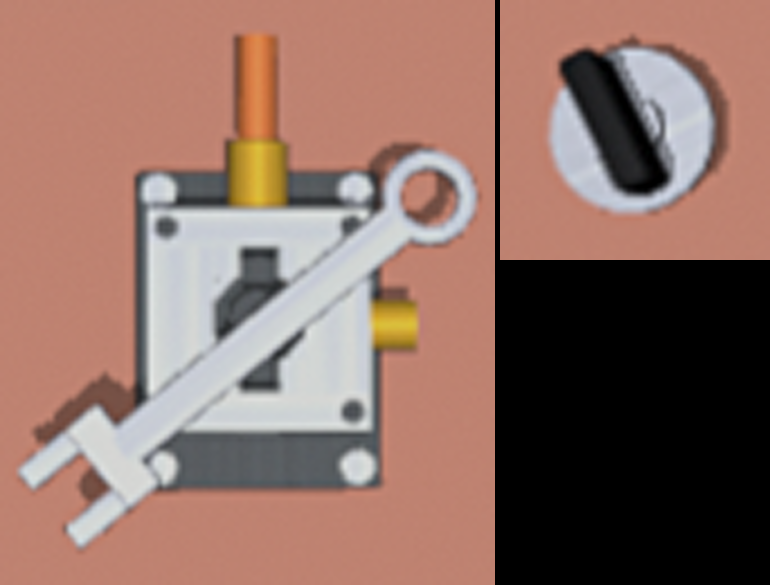

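The crop shows the cover plate at (147-372, 205-432) and slot ends at (260,248) and (260,390). The spanner runs from its ring centre (431,197) to the middle of its jaw tips (54,507). The key's flange centre is at (633,130), with the wing edge running (562,70)→(622,190).

Run:
```python
from h import *
c=load('top0.png'); s0=load('side0.png')
A=lambda x,y,z:w(c,255+(x-2)/4.5,175+(y-2)/4.5,z)
B=lambda x,y,z:w(c,158+(x-502)/5,205+(y-2)/5,z)
an=lambda d:np.degrees(np.arctan2(d[1],d[0])).round(1)
P=lambda n,p:print(n,p.round(4))
k=[A(*q,.08) for q in((147,205),(372,205),(372,432),(147,432))]
P('cov',sum(k)/4);print([np.linalg.norm(k[i]-k[i-1]).round(4) for i in range(4)],an(k[0]-k[3]),an(k[1]-k[2]),an(k[0]-k[1])-90)
a,b=A(260,248,.08),A(260,390,.08);P('slotmid',(a+b)/2);print(np.linalg.norm(a-b),an(a-b))
f=[A(*q,.01) for q in((137,173),(380,487),(137,487))];P('foot',(f[0]+f[1])/2);print(an(f[0]-f[2]))
r,j=A(431,197,.09),A(54,507,.09);d=(j-r)/np.linalg.norm(j-r);print('sp',np.linalg.norm(j-r),an(d));P('mid',(j+r-d*.018)/2)
P('keyfl',B(633,130,.03));e=B(562,70,.06)-B(622,190,.06);print(an(e));P('wingtopL',B(592,55,.072));P('wingtopR',B(645,185,.072))
t=[w(c,*q,.02) for q in((429,177),(531,190),(516,342),(411,329))];P('tray',sum(t)/4);print([np.linalg.norm(t[i]-t[i-1]).round(3) for i in range(4)],an(t[0]-t[3]),an(t[1]-t[2]))
o=w(c,453,203,.009);q=w(c,438,289,.009);P('oldring',q);P('oldjaw',o);print(an(o-q))
# side-view checks
ss=lambda n,p:print(n,proj(s0,p).round(1))
ss('ring',r);ss('mid',(j+r-d*.018)/2);ss('keyfl',B(633,130,.03));ss('trayc',sum(t)/4);[ss('t',x) for x in t]
```

```text
cov [ 0.5737 -0.0089  0.08  ]
[np.float64(0.0857), np.float64(0.0852), np.float64(0.0859), np.float64(0.0846)] -0.4 -0.8 -0.5999999999999943
slotmid [ 0.5734 -0.009   0.08  ]
0.05364619269158183 -0.6
foot [ 0.5733 -0.0086  0.01  ]
-0.4
sp 0.1819936471694185 128.8
mid [ 0.5665 -0.0097  0.09  ]
keyfl [0.6055 0.2214 0.03  ]
27.2
wingtopL [0.6278 0.2259 0.072 ]
wingtopR [0.5826 0.2069 0.072 ]
tray [ 0.5488 -0.3055  0.02  ]
[np.float64(0.282), np.float64(0.199), np.float64(0.287), np.float64(0.2)] -8.4 -8.2
oldring [ 0.4942 -0.2407  0.009 ]
oldjaw [ 0.6543 -0.2743  0.009 ]
-11.9
ring [338. 252.]
mid [306.9 232. ]
keyfl [309.2 183.2]
trayc [322.  384.4]
t [397.3 333.7]
t [417.  442.5]
t [229.9 445.1]
t [242.9 334.6]
```

```bash
cat >> h.py <<'E'
from scipy.spatial.transform import Rotation as Ro
import json
def goal(psi):
    a=np.radians(psi);c,s=np.cos(a),np.sin(a);return np.array([[c,s,0],[s,-c,0],[0,0,-1.]])
def st():
    s=arm.observe();x=s['eef_rot'][:,0];print('t',round(s['t'],2),'tcp',np.round(s['tcp_pos'],4),'psi',np.degrees(np.arctan2(x[1],x[0])).round(1),'F',np.round(s['ft_force'],1),'Tz',np.round(s['ft_torque'],2),'w',round(float(s['gripper_width']),4),'grip',np.round(s['grip_force'],1),'q',np.round(s['joints'],2));return s
def plan(p,psi,g,n=None):
    s=st();R=np.array(s['eef_rot']);d=np.array(p)-s['tcp_pos'];v=Ro.from_matrix(R.T@goal(psi)).as_rotvec()
    if n is None:n=int(np.ceil(max(np.linalg.norm(d)/.038,np.degrees(np.linalg.norm(v))/6.9,1)))
    rows=[]
    for i in range(n):
        rows.append([*np.round(R.T@d/n/.1,3).tolist(),*np.round(v/n/np.pi,4).tolist(),g]);R=R@Ro.from_rotvec(v/n).as_matrix()
    for i in range(0,n,8): print(json.dumps(rows[i:i+8]))
E
python3 - <<'E'
from h import *
plan([.5665,-.0095,.17],128.8,130)
# old spanner angle by segmentation
a=cv2.imread('pics/top0.png');c=load('top0.png')
g=cv2.cvtColor(a,cv2.COLOR_BGR2GRAY);m=np.zeros_like(g);m[185:305,424:470]=255
m=((g>165)&(m>0)).astype(np.uint8);ys,xs=np.nonzero(m);k=(ys>220)&(ys<275)
pts=np.array([w(c,x,y,.012)[:2] for x,y in zip(xs,ys)]);print(len(xs))
for q in(pts,pts[k]):
    vx,vy,x0,y0=cv2.fitLine(q.astype(np.float32),cv2.DIST_HUBER,0,.001,.001).ravel();print(np.degrees(np.arctan(vy/vx)),x0,y0)
E
```

```text
t 0.1 tcp [ 0.1856 -0.6483  0.2381] psi 16.0 F [-0.3 -0.5 -0.2] Tz [-0.03  0.03 -0.02] w 0.0856 grip 0.0 q [-1.33  0.26  1.61  0.    1.27 -0.04]
[[0.271, -0.255, 0.035, -0.0, -0.0, -0.0313, 130], [0.295, -0.227, 0.035, -0.0, -0.0, -0.0313, 130], [0.316, -0.197, 0.035, -0.0, -0.0, -0.0313, 130], [0.333, -0.165, 0.034, -0.0, -0.0, -0.0313, 130], [0.348, -0.131, 0.034, -0.0, -0.0, -0.0313, 130], [0.359, -0.096, 0.034, -0.0, -0.0, -0.0313, 130], [0.367, -0.061, 0.034, -0.0, -0.0, -0.0313, 130], [0.371, -0.024, 0.034, -0.0, -0.0, -0.0313, 130]]
[[0.372, 0.012, 0.034, -0.0, -0.0, -0.0313, 130], [0.369, 0.049, 0.034, -0.0, -0.0, -0.0313, 130], [0.362, 0.085, 0.034, -0.0, -0.0, -0.0313, 130], [0.352, 0.12, 0.034, -0.0, -0.0, -0.0313, 130], [0.338, 0.154, 0.034, -0.0, -0.0, -0.0313, 130], [0.322, 0.187, 0.034, -0.0, -0.0, -0.0313, 130], [0.302, 0.217, 0.034, -0.0, -0.0, -0.0313, 130], [0.279, 0.246, 0.034, -0.0, -0.0, -0.0313, 130]]
[[0.253, 0.272, 0.034, -0.0, -0.0, -0.0313, 130], [0.225, 0.296, 0.034, -0.0, -0.0, -0.0313, 130], [0.195, 0.316, 0.034, -0.0, -0.0, -0.0313, 130], [0.163, 0.334, 0.034, -0.0, -0.0, -0.0313, 130]]
1094
-10.674682 0.5831966 -0.25770235
-11.14297 0.57065755 -0.2554691
```

Request:
play_rows(motion=[[[0.271,-0.255,0.035,0,0,-0.0313,130],[0.295,-0.227,0.035,0,0,-0.0313,130],[0.316,-0.197,0.035,0,0,-0.0313,130],[0.333,-0.165,0.034,0,0,-0.0313,130],[0.348,-0.131,0.034,0,0,-0.0313,130],[0.359,-0.096,0.034,0,0,-0.0313,130],[0.367,-0.061,0.034,0,0,-0.0313,130],[0.371,-0.024,0.034,0,0,-0.0313,130]]], force=40)

```text
t: 0.77
tcp_pos: [0.3385, -0.3915, 0.2112]
eef_rot: [[0.48, 0.877, -0.0], [0.877, -0.48, 0.001], [0.0, -0.001, -1.0]]
ft_force: [0.9, 0.4, -0.0]
gripper_width: 0.0418
grip_force: 0.0
```

Request:
play_rows(motion=[[[0.372,0.012,0.034,0,0,-0.0313,130],[0.369,0.049,0.034,0,0,-0.0313,130],[0.362,0.085,0.034,0,0,-0.0313,130],[0.352,0.12,0.034,0,0,-0.0313,130],[0.338,0.154,0.034,0,0,-0.0313,130],[0.322,0.187,0.034,0,0,-0.0313,130],[0.302,0.217,0.034,0,0,-0.0313,130],[0.279,0.246,0.034,0,0,-0.0313,130]]])

```text
t: 1.43
tcp_pos: [0.4912, -0.1362, 0.1841]
eef_rot: [[-0.282, 0.959, -0.0], [0.959, 0.282, 0.0], [0.0, -0.0, -1.0]]
ft_force: [0.7, -0.9, 0.5]
gripper_width: 0.042
grip_force: 0.0
```

Request:
play_rows(motion=[[[0.253,0.272,0.034,0,0,-0.0313,130],[0.225,0.296,0.034,0,0,-0.0313,130],[0.195,0.316,0.034,0,0,-0.0313,130],[0.163,0.334,0.034,0,0,-0.0313,130],[0,0,0,0,0,0,130],[0,0,0,0,0,0,130]]])

```text
t: 1.93
tcp_pos: [0.5675, -0.0088, 0.1701]
eef_rot: [[-0.627, 0.779, -0.002], [0.779, 0.627, 0.0], [0.001, -0.001, -1.0]]
ft_force: [0.2, -0.8, 0.2]
gripper_width: 0.042
grip_force: 0.0
```

Run:
```python
from h import *
plan([.5665,-.0095,.091],128.8,130,5)
```

```text
t 1.93 tcp [ 0.5675 -0.0088  0.1701] psi 128.8 F [ 0.2 -0.8  0.2] Tz [-0.05 -0.04  0.05] w 0.042 grip 0.0 q [-0.06  0.12  1.91 -0.    1.12 -0.74]
[[-0.0, -0.002, 0.158, -0.0001, -0.0001, 0.0, 130], [0.0, -0.002, 0.158, -0.0001, -0.0001, 0.0, 130], [0.0, -0.002, 0.158, -0.0001, -0.0001, 0.0, 130], [0.0, -0.002, 0.158, -0.0001, -0.0001, 0.0, 130], [0.0, -0.002, 0.158, -0.0001, -0.0001, 0.0, 130]]
```

Request:
play_rows(motion=[[[0,-0.002,0.16,0,0,0,130],[0,-0.002,0.16,0,0,0,130],[0,-0.002,0.16,0,0,0,130],[0,-0.002,0.16,0,0,0,130],[0,-0.002,0.13,0,0,0,130],[0,0,0,0,0,0,130],[0,0,0,0,0,0,255],[0,0,0,0,0,0,255]]], force=60)

```text
t: 2.6
tcp_pos: [0.5671, -0.0118, 0.0947]
eef_rot: [[-0.624, 0.782, 0.001], [0.782, 0.624, -0.0], [-0.001, 0.001, -1.0]]
ft_force: [0.3, 0.4, 1.0]
gripper_width: 0.0182
grip_force: 0.0
```

Request:
play_rows(motion=[[[0,0,0,0,0,0,255],[0,0,0,0,0,0,255],[0,0,0,0,0,0,255]]])

```text
t: 2.85
tcp_pos: [0.5675, -0.0114, 0.0952]
eef_rot: [[-0.625, 0.781, 0.002], [0.781, 0.625, -0.0], [-0.002, 0.001, -1.0]]
ft_force: [-0.3, -1.2, 2.1]
gripper_width: 0.0129
grip_force: 59.1
```

The grip closed to 12.9 mm on a 16 mm shank, so it's holding too high. I'll reopen and go 6 mm lower.

Request:
play_rows(motion=[[[0,0,0,0,0,0,150],[0,0,0,0,0,0,150],[0,0,0.03,0,0,0,150],[0,0,0.02,0,0,0,150],[0,0,0,0,0,0,150]]])

```text
t: 3.27
tcp_pos: [0.5661, -0.0111, 0.0882]
eef_rot: [[-0.625, 0.781, -0.001], [0.781, 0.625, 0.0], [0.001, -0.001, -1.0]]
ft_force: [-0.5, -0.4, -0.3]
gripper_width: 0.0353
grip_force: 0.0
```

Run:
```python
from h import *
st();snap('top','t1.png');c=snap('side','s1.png')
a=cv2.resize(c['pixels'][150:310,220:400],None,fx=3.7,fy=3.7,interpolation=cv2.INTER_CUBIC);cv2.imwrite('pics/s1c.png',a)
```

```text
t 3.27 tcp [ 0.5661 -0.0111  0.0882] psi 128.7 F [-0.5 -0.4 -0.3] Tz [0.01 0.07 0.01] w 0.0353 grip 0.0 q [-0.06  0.2   1.98  0.    0.96 -0.74]
```

View pics/s1c.png

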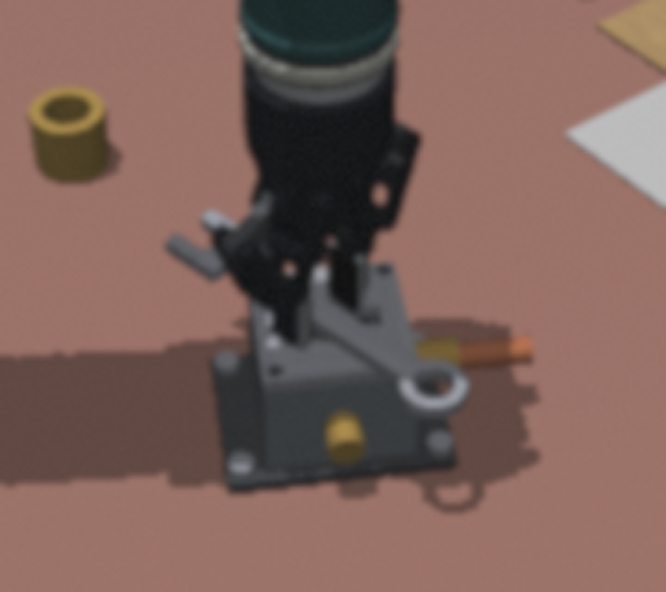

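The side crop shows the fingers straddling the shank at (290,325) and (345,290), with the tips near the cover. I'll raise 1.5 mm and close.

Request:
play_rows(motion=[[[0,0,-0.015,0,0,0,150],[0,0,0,0,0,0,255],[0,0,0,0,0,0,255],[0,0,0,0,0,0,255],[0,0,0,0,0,0,255],[0,0,0,0,0,0,255]]])

```text
t: 3.87
tcp_pos: [0.5671, -0.0112, 0.091]
eef_rot: [[-0.625, 0.781, 0.001], [0.781, 0.625, -0.0], [-0.001, 0.001, -1.0]]
ft_force: [0.5, 1.1, 3.4]
gripper_width: 0.0136
grip_force: 59.7
```

Request:
play_rows(motion=[[[0,0,-0.05,0,0,0,255],[0,0,-0.15,0,0,0,255],[0,0,-0.25,0,0,0,255],[0,0,-0.25,0,0,0,255],[0,0,-0.2,0,0,0,255],[0,0,0,0,0,0,255]]])

```text
t: 4.37
tcp_pos: [0.5695, -0.0114, 0.1852]
eef_rot: [[-0.625, 0.781, 0.008], [0.781, 0.625, -0.001], [-0.005, 0.006, -1.0]]
ft_force: [0.8, 0.9, -0.8]
gripper_width: 0.0137
grip_force: 59.1
```

Run:
```python
from h import *
plan([.5427,-.347,.10],-11,255)
snap('top','t2.png');c=snap('side','s2.png')
a=cv2.resize(c['pixels'][100:310,200:420],None,fx=2.7,fy=2.7,interpolation=cv2.INTER_CUBIC);cv2.imwrite('pics/s2c.png',a)
```

```text
t 4.37 tcp [ 0.5695 -0.0114  0.1852] psi 128.7 F [ 0.8  0.9 -0.8] Tz [-0.02 -0.05  0.01] w 0.0137 grip 59.1 q [-0.06  0.1   1.9  -0.    1.13 -0.74]
[[-0.117, -0.11, 0.041, 0.0001, -0.0001, 0.0369, 255], [-0.129, -0.096, 0.041, 0.0001, -0.0001, 0.0369, 255], [-0.139, -0.08, 0.041, 0.0001, -0.0001, 0.0369, 255], [-0.147, -0.064, 0.041, 0.0001, -0.0001, 0.0369, 255], [-0.153, -0.046, 0.041, 0.0001, -0.0001, 0.0369, 255], [-0.158, -0.028, 0.041, 0.0001, -0.0001, 0.0369, 255], [-0.16, -0.01, 0.041, 0.0001, -0.0001, 0.0369, 255], [-0.16, 0.009, 0.041, 0.0001, -0.0001, 0.0369, 255]]
[[-0.158, 0.028, 0.041, 0.0001, -0.0001, 0.0369, 255], [-0.154, 0.046, 0.041, 0.0001, -0.0001, 0.0369, 255], [-0.147, 0.063, 0.041, 0.0001, -0.0001, 0.0369, 255], [-0.139, 0.08, 0.041, 0.0001, -0.0001, 0.0369, 255], [-0.129, 0.095, 0.041, 0.0001, -0.0001, 0.0369, 255], [-0.117, 0.11, 0.041, 0.0001, -0.0001, 0.0369, 255], [-0.103, 0.122, 0.041, 0.0001, -0.0001, 0.0369, 255], [-0.088, 0.134, 0.041, 0.0001, -0.0001, 0.0369, 255]]
[[-0.072, 0.143, 0.041, 0.0001, -0.0001, 0.0369, 255], [-0.055, 0.15, 0.041, 0.0001, -0.0001, 0.0369, 255], [-0.037, 0.156, 0.041, 0.0001, -0.0001, 0.0369, 255], [-0.019, 0.159, 0.041, 0.0001, -0.0001, 0.0369, 255], [-0.001, 0.16, 0.041, 0.0001, -0.0001, 0.0369, 255]]
```

View pics/s2c.png

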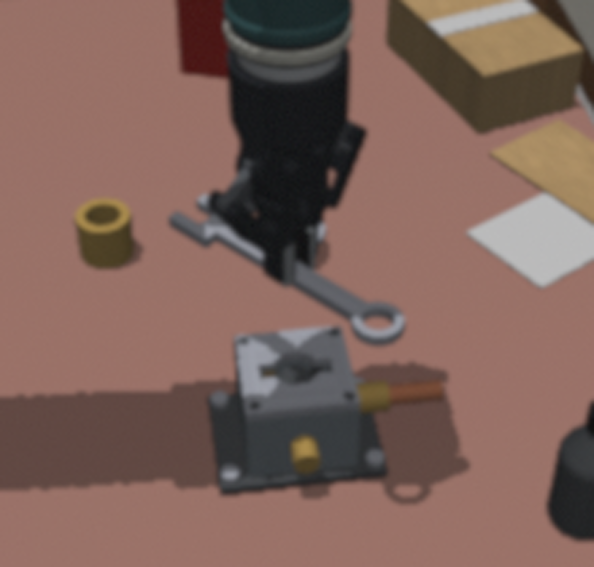

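The spanner is held level, with its ring at (378,320) and jaw at (190,225), and the valve's mouth is clear. Next I carry it to the tray.

Request:
play_rows(motion=[[[-0.117,-0.11,0.041,0,0,0.0369,255],[-0.129,-0.096,0.041,0,0,0.0369,255],[-0.139,-0.08,0.041,0,0,0.0369,255],[-0.147,-0.064,0.041,0,0,0.0369,255],[-0.153,-0.046,0.041,0,0,0.0369,255],[-0.158,-0.028,0.041,0,0,0.0369,255],[-0.16,-0.01,0.041,0,0,0.0369,255],[-0.16,0.009,0.041,0,0,0.0369,255]]])

```text
t: 5.13
tcp_pos: [0.554, -0.1392, 0.1442]
eef_rot: [[0.256, 0.967, -0.005], [0.967, -0.256, 0.001], [0.0, -0.005, -1.0]]
ft_force: [-1.6, -0.2, -2.0]
gripper_width: 0.0137
grip_force: 59.1
```

Request:
play_rows(motion=[[[-0.158,0.028,0.041,0,0,0.0369,255],[-0.154,0.046,0.041,0,0,0.0369,255],[-0.147,0.063,0.041,0,0,0.0369,255],[-0.139,0.08,0.041,0,0,0.0369,255],[-0.129,0.095,0.041,0,0,0.0369,255],[-0.117,0.11,0.041,0,0,0.0369,255],[-0.103,0.122,0.041,0,0,0.0369,255],[-0.088,0.134,0.041,0,0,0.0369,255]]])

```text
t: 5.8
tcp_pos: [0.544, -0.2666, 0.1113]
eef_rot: [[0.927, 0.375, -0.005], [0.375, -0.927, 0.003], [-0.003, -0.004, -1.0]]
ft_force: [0.7, -0.2, -2.3]
gripper_width: 0.0141
grip_force: 59.1
```

Request:
play_rows(motion=[[[-0.072,0.143,0.041,0,0,0.0369,255],[-0.055,0.15,0.041,0,0,0.0369,255],[-0.037,0.156,0.041,0,0,0.0369,255],[-0.019,0.159,0.041,0,0,0.0369,255],[0,0.16,0.041,0,0,0.0369,255],[0,0,0,0,0,0,255],[0,0,0,0,0,0,255]]])

```text
t: 6.38
tcp_pos: [0.5382, -0.346, 0.0912]
eef_rot: [[0.982, -0.188, -0.004], [-0.188, -0.982, 0.003], [-0.005, -0.002, -1.0]]
ft_force: [-0.1, 0.5, -2.1]
gripper_width: 0.0142
grip_force: 59.1
```

Run:
```python
from h import *
plan([.5427,-.347,.03],-11,255,3)
c=snap('top','t3.png')
a=cv2.resize(c['pixels'][150:370,380:580],None,fx=2.7,fy=2.7,interpolation=cv2.INTER_CUBIC);cv2.imwrite('pics/t3c.png',a)
```

```text
t 6.38 tcp [ 0.5382 -0.346   0.0912] psi -10.8 F [-0.1  0.5 -2.1] Tz [-0.01  0.04 -0.01] w 0.0142 grip 59.1 q [-0.61  0.33  1.81  0.    1.01  1.15]
[[0.016, 0.001, 0.204, -0.0003, 0.0005, 0.0003, 255], [0.016, 0.001, 0.204, -0.0003, 0.0005, 0.0003, 255], [0.016, 0.0, 0.204, -0.0003, 0.0005, 0.0003, 255]]
```

View pics/t3c.png

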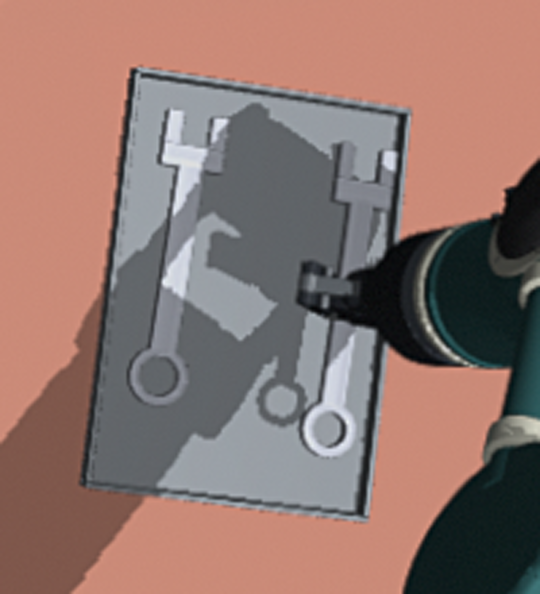

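It lines up parallel to the old spanner with the jaw up-image (+x), so I lower it.

Request:
play_rows(motion=[[[0.015,0,0.2,0,0,0,255],[0.015,0,0.2,0,0,0,255],[0.015,0,0.2,0,0,0,255],[0,0,0.08,0,0,0,255],[0,0,0.04,0,0,0,255],[0,0,0.01,0,0,0,255],[0,0,0,0,0,0,255]]])

```text
t: 7.02
tcp_pos: [0.545, -0.3473, 0.0218]
eef_rot: [[0.982, -0.187, 0.0], [-0.187, -0.982, -0.0], [0.0, 0.0, -1.0]]
ft_force: [0.1, 1.2, -2.3]
gripper_width: 0.0136
grip_force: 59.1
```

Request:
play_rows(motion=[[[0,0,0.03,0,0,0,255],[0,0,0.02,0,0,0,255],[0,0,0.01,0,0,0,255],[0,0,0,0,0,0,255],[0,0,0,0,0,0,255]]])

```text
t: 7.43
tcp_pos: [0.5447, -0.3477, 0.0157]
eef_rot: [[0.982, -0.188, 0.0], [-0.188, -0.982, -0.0], [0.0, 0.0, -1.0]]
ft_force: [0.3, -0.2, -2.7]
gripper_width: 0.0139
grip_force: 59.1
```

Not touching yet (Fz still carries the spanner's weight), so I go a bit lower.

Request:
play_rows(motion=[[[0,0,0.01,0,0,0,255],[0,0,0.005,0,0,0,255],[0,0,0,0,0,0,255]]])

```text
t: 7.68
tcp_pos: [0.5449, -0.3478, 0.015]
eef_rot: [[0.982, -0.188, 0.0], [-0.188, -0.982, -0.0], [0.0, 0.0, -1.0]]
ft_force: [-1.5, 0.3, 4.8]
gripper_width: 0.014
grip_force: 59.9
```

Contact on the floor. I release and rise.

Request:
play_rows(motion=[[[0,0,0,0,0,0,150],[0,0,0,0,0,0,150],[0,0,0,0,0,0,150],[0,0,-0.1,0,0,0,150],[0,0,-0.3,0,0,0,150],[0,0,-0.35,0,0,0,150],[0,0,-0.35,0,0,0,150],[0,0,-0.35,0,0,0,150]]])

```text
t: 8.35
tcp_pos: [0.5444, -0.3474, 0.1608]
eef_rot: [[0.982, -0.188, -0.0], [-0.188, -0.982, 0.0], [-0.0, -0.0, -1.0]]
ft_force: [0.8, -1.3, 0.6]
gripper_width: 0.0354
grip_force: 0.0
```

Run:
```python
from h import *
plan([.6055,.2214,.2],205,130)
```

```text
t 8.35 tcp [ 0.5444 -0.3474  0.1608] psi -10.8 F [ 0.8 -1.3  0.6] Tz [-0.    0.03  0.01] w 0.0354 grip 0.0 q [-0.61  0.27  1.75  0.    1.13  1.15]
[[-0.022, -0.271, -0.019, 0.0, 0.0, 0.0381, 130], [-0.055, -0.267, -0.019, 0.0, 0.0, 0.0381, 130], [-0.086, -0.258, -0.019, 0.0, 0.0, 0.0381, 130], [-0.116, -0.246, -0.019, 0.0, 0.0, 0.0381, 130], [-0.145, -0.231, -0.019, 0.0, 0.0, 0.0381, 130], [-0.172, -0.212, -0.019, 0.0, 0.0, 0.0381, 130], [-0.196, -0.19, -0.019, 0.0, 0.0, 0.0381, 130], [-0.217, -0.165, -0.019, 0.0, 0.0, 0.0381, 130]]
[[-0.235, -0.138, -0.019, 0.0, 0.0, 0.0381, 130], [-0.25, -0.109, -0.019, 0.0, 0.0, 0.0381, 130], [-0.261, -0.078, -0.019, 0.0, 0.0, 0.0381, 130], [-0.268, -0.046, -0.019, 0.0, 0.0, 0.0381, 130], [-0.272, -0.014, -0.019, 0.0, 0.0, 0.0381, 130], [-0.272, 0.019, -0.019, 0.0, 0.0, 0.0381, 130], [-0.268, 0.051, -0.019, 0.0, 0.0, 0.0381, 130], [-0.26, 0.083, -0.019, 0.0, 0.0, 0.0381, 130]]
[[-0.248, 0.113, -0.019, 0.0, 0.0, 0.0381, 130], [-0.232, 0.142, -0.019, 0.0, 0.0, 0.0381, 130], [-0.214, 0.169, -0.019, 0.0, 0.0, 0.0381, 130], [-0.192, 0.193, -0.019, 0.0, 0.0, 0.0381, 130], [-0.168, 0.215, -0.019, 0.0, 0.0, 0.0381, 130]]
```

The shortest turn would run joint 6 out of range, so I go the other way round through a waypoint.

Run:
```python
from h import *
plan([.575,-.06,.2],97,130)
```

```text
t 8.35 tcp [ 0.5444 -0.3474  0.1608] psi -10.8 F [ 0.8 -1.3  0.6] Tz [-0.    0.03  0.01] w 0.0354 grip 0.0 q [-0.61  0.27  1.75  0.    1.13  1.15]
[[-0.015, -0.18, -0.024, -0.0, 0.0, -0.0374, 130], [0.006, -0.181, -0.024, -0.0, 0.0, -0.0374, 130], [0.027, -0.179, -0.024, -0.0, 0.0, -0.0374, 130], [0.048, -0.174, -0.024, -0.0, 0.0, -0.0374, 130], [0.068, -0.167, -0.024, -0.0, 0.0, -0.0374, 130], [0.087, -0.158, -0.025, -0.0, 0.0, -0.0374, 130], [0.105, -0.147, -0.025, -0.0, 0.0, -0.0374, 130], [0.122, -0.133, -0.025, -0.0, 0.0, -0.0374, 130]]
[[0.137, -0.118, -0.025, -0.0, 0.0, -0.0374, 130], [0.15, -0.101, -0.025, -0.0, 0.0, -0.0374, 130], [0.16, -0.083, -0.025, -0.0, 0.0, -0.0374, 130], [0.169, -0.064, -0.025, -0.0, 0.0, -0.0374, 130], [0.175, -0.043, -0.025, -0.0, 0.0, -0.0374, 130], [0.179, -0.022, -0.025, -0.0, 0.0, -0.0374, 130], [0.181, -0.001, -0.025, -0.0, 0.0, -0.0374, 130], [0.18, 0.02, -0.025, -0.0, 0.0, -0.0374, 130]]
```

Request:
play_rows(motion=[[[-0.015,-0.18,-0.024,0,0,-0.0374,130],[0.006,-0.181,-0.024,0,0,-0.0374,130],[0.027,-0.179,-0.024,0,0,-0.0374,130],[0.048,-0.174,-0.024,0,0,-0.0374,130],[0.068,-0.167,-0.024,0,0,-0.0374,130],[0.087,-0.158,-0.025,0,0,-0.0374,130],[0.105,-0.147,-0.025,0,0,-0.0374,130],[0.122,-0.133,-0.025,0,0,-0.0374,130]]])

```text
t: 9.02
tcp_pos: [0.56, -0.203, 0.1793]
eef_rot: [[0.727, 0.687, 0.001], [0.687, -0.727, -0.0], [0.0, 0.001, -1.0]]
ft_force: [1.0, 0.5, 0.4]
gripper_width: 0.0418
grip_force: 0.0
```

Request:
play_rows(motion=[[[0.137,-0.118,-0.025,0,0,-0.0374,130],[0.15,-0.101,-0.025,0,0,-0.0374,130],[0.16,-0.083,-0.025,0,0,-0.0374,130],[0.169,-0.064,-0.025,0,0,-0.0374,130],[0.175,-0.043,-0.025,0,0,-0.0374,130],[0.179,-0.022,-0.025,0,0,-0.0374,130],[0.181,0,-0.025,0,0,-0.0374,130],[0.18,0.02,-0.025,0,0,-0.0374,130]]])

```text
t: 9.68
tcp_pos: [0.5757, -0.0593, 0.1993]
eef_rot: [[-0.126, 0.992, 0.001], [0.992, 0.126, -0.0], [-0.0, 0.001, -1.0]]
ft_force: [-0.0, -0.1, 0.2]
gripper_width: 0.0418
grip_force: 0.0
```

Run:
```python
from h import *
c=snap('top','t4.png')
t=cv2.resize(c['pixels'][165:350,400:545],None,fx=3,fy=3,interpolation=cv2.INTER_CUBIC)
y=cv2.resize(c['pixels'][200:262,153:217],None,fx=5,fy=5,interpolation=cv2.INTER_CUBIC)
m=np.zeros((590,780,3),np.uint8);m[:t.shape[0],:t.shape[1]]=t;m[:y.shape[0],450:450+y.shape[1]]=y
d=snap('side','s4.png')['pixels'];y=cv2.resize(d[150:205,280:340],None,fx=5,fy=5,interpolation=cv2.INTER_CUBIC);m[315:590,450:750]=y
cv2.imwrite('pics/crop4.png',m)
plan([.6055,.2214,.2],205,130)
```

```text
t 9.78 tcp [ 0.5762 -0.058   0.1997] psi 97.1 F [ 0.2 -0.3 -0.5] Tz [ 0.01 -0.01 -0.01] w 0.0419 grip 0.0 q [-0.14  0.11  1.86  0.    1.17 -0.27]
[[0.171, 0.04, -0.0, 0.0, 0.0, -0.0375, 130], [0.165, 0.06, -0.0, 0.0, 0.0, -0.0375, 130], [0.157, 0.079, -0.0, 0.0, 0.0, -0.0375, 130], [0.147, 0.096, -0.0, 0.0, 0.0, -0.0375, 130], [0.134, 0.113, -0.0, 0.0, 0.0, -0.0375, 130], [0.12, 0.128, -0.0, 0.0, 0.0, -0.0375, 130], [0.104, 0.141, -0.0, 0.0, 0.0, -0.0375, 130], [0.087, 0.153, -0.0, 0.0, 0.0, -0.0375, 130]]
[[0.068, 0.162, -0.0, 0.0, 0.0, -0.0375, 130], [0.049, 0.169, -0.0, 0.0, 0.0, -0.0375, 130], [0.029, 0.173, -0.0, 0.0, 0.0, -0.0375, 130], [0.008, 0.175, -0.0, 0.0, 0.0, -0.0375, 130], [-0.012, 0.175, -0.0, 0.0, 0.0, -0.0375, 130], [-0.033, 0.173, -0.0, 0.0, 0.0, -0.0375, 130], [-0.053, 0.167, -0.0, 0.0, 0.0, -0.0375, 130], [-0.072, 0.16, -0.0, 0.0, 0.0, -0.0375, 130]]
```

View pics/crop4.png

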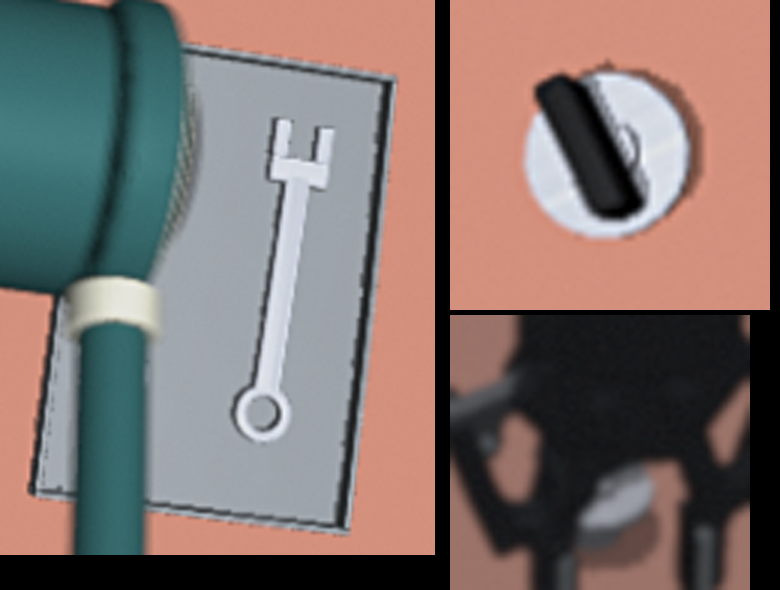

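The new spanner lies flat in the tray's free half, jaw up-image like the other. The key is untouched: wing black region centre about (590,147), flange centre (607,155) in the crop.

Run:
```python
from h import *
c=load('t4.png');im=cv2.imread('pics/t4.png')
B=lambda x,y,z:w(c,153+(x-452)/5,200+(y-2)/5,z)
print(B(607,155,.03),B(590,147,.072))
g=im.max(2);m=np.zeros_like(g);m[205:250,165:200]=1
ys,xs=np.nonzero((g<60)&(m>0));r=cv2.minAreaRect(np.c_[xs,ys].astype(np.float32));print(len(xs),r)
b=cv2.boxPoints(r);W=np.array([w(c,*p,.066) for p in b]);print(W.mean(0));
for i in range(4):
    d=W[i]-W[i-1];print(np.linalg.norm(d).round(4),np.degrees(np.arctan2(d[1],d[0])).round(1))
```

```text
[0.60545418 0.22175304 0.03      ] [0.60445707 0.21758027 0.072     ]
283 ((180.3000030517578, 229.1000213623047), (30.857736587524414, 9.391485214233398), 63.43495178222656)
[0.60492623 0.21966329 0.066     ]
0.0543 27.2
0.0164 -64.0
0.0543 -152.9
0.0163 116.0
```

Request:
play_rows(motion=[[[0.171,0.04,0,0,0,-0.0375,130],[0.165,0.06,0,0,0,-0.0375,130],[0.157,0.079,0,0,0,-0.0375,130],[0.147,0.096,0,0,0,-0.0375,130],[0.134,0.113,0,0,0,-0.0375,130],[0.12,0.128,0,0,0,-0.0375,130],[0.104,0.141,0,0,0,-0.0375,130],[0.087,0.153,0,0,0,-0.0375,130]]])

```text
t: 10.45
tcp_pos: [0.591, 0.0794, 0.1987]
eef_rot: [[-0.875, 0.484, 0.0], [0.484, 0.875, -0.0], [-0.001, -0.0, -1.0]]
ft_force: [-0.6, -0.2, -0.3]
gripper_width: 0.0421
grip_force: 0.0
```

Request:
play_rows(motion=[[[0.068,0.162,0,0,0,-0.0375,130],[0.049,0.169,0,0,0,-0.0375,130],[0.029,0.173,0,0,0,-0.0375,130],[0.008,0.175,0,0,0,-0.0375,130],[-0.012,0.175,0,0,0,-0.0375,130],[-0.033,0.173,0,0,0,-0.0375,130],[-0.053,0.167,0,0,0,-0.0375,130],[-0.072,0.16,0,0,0,-0.0375,130]]])

```text
t: 11.12
tcp_pos: [0.6063, 0.219, 0.1987]
eef_rot: [[-0.906, -0.424, 0.0], [-0.424, 0.906, -0.0], [-0.0, -0.001, -1.0]]
ft_force: [0.1, 0.3, -0.4]
gripper_width: 0.0418
grip_force: 0.0
```

Run:
```python
from h import *
plan([.605,.2205,.047],206.5,130,5)
```

```text
t 11.12 tcp [0.6063 0.219  0.1987] psi -154.9 F [ 0.1  0.3 -0.4] Tz [ 0.04 -0.   -0.05] w 0.0418 grip 0.0 q [ 0.31  0.23  1.72 -0.    1.19 -1.7 ]
[[0.001, 0.004, 0.303, -0.0, 0.0, -0.0016, 130], [0.001, 0.004, 0.303, -0.0, 0.0, -0.0016, 130], [0.001, 0.004, 0.303, -0.0, 0.0, -0.0016, 130], [0.001, 0.004, 0.303, -0.0, 0.0, -0.0016, 130], [0.001, 0.004, 0.303, -0.0, 0.0, -0.0016, 130]]
```

Request:
play_rows(motion=[[[0.002,0.01,0.3,0,0,-0.004,130],[0.002,0.01,0.3,0,0,-0.004,130],[0,0,0.3,0,0,0,130],[0,0,0.3,0,0,0,130],[0,0,0.2,0,0,0,130],[0,0,0.1,0,0,0,130],[0,0,0,0,0,0,130]]])

```text
t: 11.7
tcp_pos: [0.6026, 0.2193, 0.0453]
eef_rot: [[-0.897, -0.442, -0.005], [-0.442, 0.897, -0.002], [0.006, 0.001, -1.0]]
ft_force: [-0.6, -0.2, -0.5]
gripper_width: 0.0419
grip_force: 0.0
```

Request:
play_rows(motion=[[[0,0,0,0,0,0,190],[0,0,0,0,0,0,220],[0,0,0,0,0,0,255],[0,0,0,0,0,0,255],[0,0,0,0,0,0,255],[0,0,0,0,0,0,255]]], force=90)

```text
t: 12.2
tcp_pos: [0.6065, 0.2212, 0.0506]
eef_rot: [[-0.896, -0.444, 0.004], [-0.444, 0.896, 0.001], [-0.004, -0.001, -1.0]]
ft_force: [1.1, 0.2, 6.2]
gripper_width: 0.0124
grip_force: 90.8
```

Run:
```python
from h import *
st()
```

```text
t 12.2 tcp [0.6065 0.2212 0.0506] psi -153.7 F [1.1 0.2 6.2] Tz [-0.17 -0.08 -0.01] w 0.0124 grip 90.8 q [ 0.31  0.38  1.83 -0.    0.93 -1.72]
```

Request:
play_rows(motion=[[[0,0,-0.05,0,0,0,255],[0,0,-0.2,0,0,0,255],[0,0,-0.3,0,0,0,255],[0,0,-0.3,0,0,0,255],[0,0,-0.3,0,0,0,255],[0,0,0,0,0,0,255]]])

```text
t: 12.7
tcp_pos: [0.6083, 0.222, 0.1706]
eef_rot: [[-0.896, -0.443, 0.01], [-0.443, 0.896, 0.003], [-0.01, -0.001, -1.0]]
ft_force: [2.4, 0.0, -0.9]
gripper_width: 0.0127
grip_force: 89.5
```

Run:
```python
from h import *
plan([.5735,-.009,.165],179.4,255)
```

```text
t 12.7 tcp [0.6083 0.222  0.1706] psi -153.7 F [ 2.4  0.  -0.9] Tz [ 0.04 -0.15  0.02] w 0.0127 grip 89.5 q [ 0.31  0.26  1.75  0.    1.13 -1.72]
[[0.191, -0.274, 0.006, 0.0, 0.0005, 0.0214, 255], [0.172, -0.286, 0.007, 0.0, 0.0005, 0.0214, 255], [0.153, -0.297, 0.007, 0.0, 0.0005, 0.0214, 255], [0.132, -0.306, 0.007, 0.0, 0.0005, 0.0214, 255], [0.111, -0.315, 0.007, 0.0, 0.0005, 0.0214, 255], [0.09, -0.321, 0.008, 0.0, 0.0005, 0.0214, 255], [0.068, -0.327, 0.008, 0.0, 0.0005, 0.0214, 255]]
```

Request:
play_rows(motion=[[[0.191,-0.274,0.006,0,0,0.0214,255],[0.172,-0.286,0.006,0,0,0.0214,255],[0.153,-0.297,0.006,0,0,0.0214,255],[0.132,-0.306,0.006,0,0,0.0214,255],[0.111,-0.315,0.006,0,0,0.0214,255],[0.09,-0.321,0.006,0,0,0.0214,255],[0.068,-0.327,0.006,0,0,0.0214,255],[0,0,0,0,0,0,255]]])

```text
t: 13.37
tcp_pos: [0.5673, -0.0155, 0.1571]
eef_rot: [[-1.0, 0.017, -0.004], [0.017, 1.0, -0.003], [0.004, -0.003, -1.0]]
ft_force: [0.2, 0.6, -3.6]
gripper_width: 0.0126
grip_force: 89.5
```

Request:
play_rows(motion=[[[0,0,0,0,0,0,255],[0,0,0,0,0,0,255]]])

```text
t: 13.53
tcp_pos: [0.569, -0.0101, 0.158]
eef_rot: [[-1.0, 0.012, -0.002], [0.012, 1.0, 0.001], [0.002, 0.001, -1.0]]
ft_force: [-0.3, 0.3, -2.2]
gripper_width: 0.0126
grip_force: 89.5
```

Run:
```python
from h import *
st()
c=snap('side','s5.png');t=snap('top','t5.png')
m=np.zeros((600,760,3),np.uint8)
m[:,:480]=cv2.resize(c['pixels'][170:295,260:360],(480,600),interpolation=cv2.INTER_CUBIC)
m[:400,480:760]=cv2.resize(t['pixels'][190:290,275:345],(280,400),interpolation=cv2.INTER_CUBIC)
cv2.imwrite('pics/s5c.png',m)
```

```text
t 13.53 tcp [ 0.569  -0.0101  0.158 ] psi 179.3 F [-0.3  0.3 -2.2] Tz [-0.02  0.03 -0.  ] w 0.0126 grip 89.5 q [-0.06  0.13  1.92  0.    1.09 -1.62]
```

View pics/s5c.png

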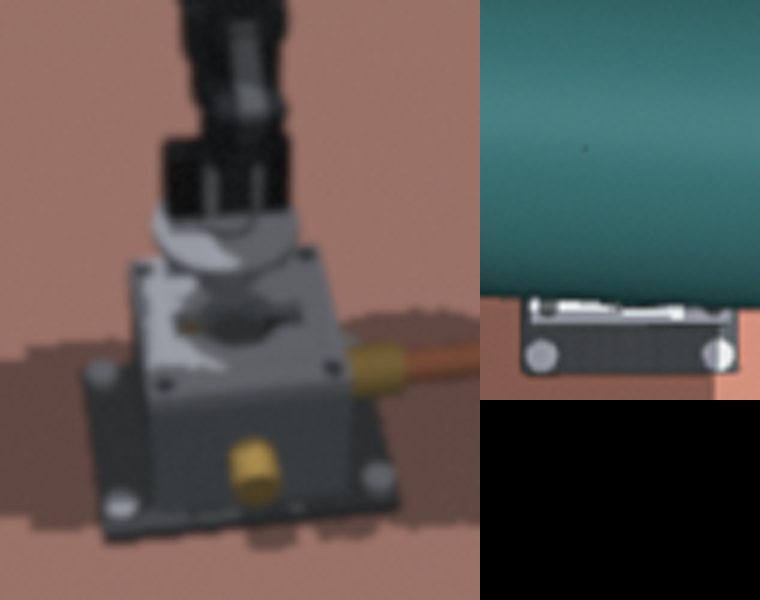

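The side crop shows the flange from x 152 to 298 with its bottom at y≈275. The slot ends are at (178,325) and (300,315), and the cover corners at about (132,263), (318,249), (352,383), (150,398). The key is upright above the mouth.

Run:
```python
from h import *
c=load('s5.png')
pr=lambda p:(proj(c,p)-[260,170]+.5)*4.8-.5
s=np.array([.5735,-.009,.08]);a=np.radians(-.6);X=np.array([np.cos(a),np.sin(a),0]);Y=np.array([-X[1],X[0],0])
for i,j in((-1,1),(1,1),(1,-1),(-1,-1)):print('cov',pr(s+.042*(i*X+j*Y)).round(0))
print('slots',pr(s-.0275*X),pr(s+.0275*X),'mm/px',np.linalg.norm(pr(s+.001*X)-pr(s)),np.linalg.norm(pr(s+.001*Y)-pr(s)))
for dz in(0,.004):
  k=np.array([.569,-.0101,.1074+dz]);th=np.linspace(0,6.283,100)
  C=np.array([pr(k+[.03*np.cos(t),.03*np.sin(t),h]) for t in th for h in(.024,.03)])
  print('flange u',C[:,0].min(),C[:,0].max(),'v',C[:,1].min(),C[:,1].max(),'wing bottom L/R',pr(k+[-.026,-.007,.036]),pr(k+[.026,-.007,.036]))
```

```text
cov [134. 256.]
cov [325. 238.]
cov [358. 375.]
cov [155. 395.]
slots [178.48440942 320.10843424] [307.44538204 307.60028127] mm/px 2.3554936078976176 1.669295517651581
flange u 158.49566156530219 306.809625282308 v 166.97718214625255 277.0896578145244 wing bottom L/R [170.76292943 222.13582855] [299.18336527 209.40908027]
flange u 158.25108751301096 307.0072109054875 v 159.61715963862224 269.7483807456672 wing bottom L/R [170.55249136 214.66964791] [299.35926745 201.95676754]
```

Request:
play_rows(motion=[[[-0.02,0,0,0,0,0,255],[-0.02,0,0.05,0,0,0,255],[-0.015,0,0.05,0,0,0,255],[0,0,0.05,0,0,0,255],[0,0,0.05,0,0,0,255],[0,0,0,0,0,0,255],[0,0,0,0,0,0,255]]])

```text
t: 14.22
tcp_pos: [0.5748, -0.0103, 0.1382]
eef_rot: [[-1.0, 0.011, -0.002], [0.011, 1.0, 0.0], [0.002, 0.0, -1.0]]
ft_force: [-1.1, -0.3, -2.4]
gripper_width: 0.0126
grip_force: 89.5
```

Run:
```python
from h import *
plan([.5748,-.009,.132],179.4,255,2)
```

```text
t 14.22 tcp [ 0.5748 -0.0103  0.1382] psi 179.4 F [-1.1 -0.3 -2.4] Tz [-0.03  0.02 -0.01] w 0.0126 grip 89.5 q [-0.06  0.16  1.92  0.    1.06 -1.62]
[[-0.0, 0.006, 0.031, 0.0, -0.0003, -0.0001, 255], [-0.0, 0.006, 0.031, 0.0, -0.0003, -0.0001, 255]]
```

Request:
play_rows(motion=[[[0,0.012,0.02,0,0,0,255],[0,0,0.02,0,0,0,255],[0,0,0.02,0,0,0,255],[0,0,0.02,0,0,0,255],[0,0,0.02,0,0,0,255],[0,0,0.02,0,0,0,255],[0,0,0,0,0,0,255]]])

```text
t: 14.8
tcp_pos: [0.575, -0.0092, 0.1266]
eef_rot: [[-1.0, 0.011, -0.001], [0.011, 1.0, 0.0], [0.001, 0.0, -1.0]]
ft_force: [-0.6, 0.5, -1.9]
gripper_width: 0.0124
grip_force: 89.5
```

Request:
play_rows(motion=[[[0,0,0.02,0,0,0,255],[0,0,0.02,0,0,0,255],[0,0,0,0,0,0,255]]])

```text
t: 15.05
tcp_pos: [0.5753, -0.0092, 0.1228]
eef_rot: [[-1.0, 0.011, -0.0], [0.011, 1.0, 0.0], [0.0, 0.0, -1.0]]
ft_force: [0.4, 0.1, -2.8]
gripper_width: 0.0123
grip_force: 89.5
```

Request:
play_rows(motion=[[[0,0,0.02,0,0,0,255],[0,0,0.02,0,0,0,255],[0,0,0,0,0,0,255]]])

```text
t: 15.3
tcp_pos: [0.5758, -0.0092, 0.1194]
eef_rot: [[-1.0, 0.011, 0.001], [0.011, 1.0, -0.0], [-0.001, -0.0, -1.0]]
ft_force: [-0.5, -0.4, 0.3]
gripper_width: 0.0126
grip_force: 89.9
```

Request:
play_rows(motion=[[[0.008,0,0.02,0,0,0,255],[0,0,0.02,0,0,0,255],[0,0,0,0,0,0,255]]])

```text
t: 15.55
tcp_pos: [0.5755, -0.0092, 0.1156]
eef_rot: [[-1.0, 0.011, 0.002], [0.011, 1.0, -0.0], [-0.002, -0.0, -1.0]]
ft_force: [2.0, 0.2, 1.5]
gripper_width: 0.0126
grip_force: 90.1
```

Request:
play_rows(motion=[[[0,0,0.02,0,0,0,255],[0,0,0.02,0,0,0,255],[0,0,0,0,0,0,255]]])

```text
t: 15.8
tcp_pos: [0.5752, -0.0092, 0.1113]
eef_rot: [[-1.0, 0.011, 0.001], [0.011, 1.0, -0.0], [-0.001, -0.0, -1.0]]
ft_force: [1.7, 0.1, 3.7]
gripper_width: 0.0127
grip_force: 90.3
```

Request:
play_rows(motion=[[[0,0,0.02,0,0,0,255],[0,0,0.02,0,0,0,255],[0,0,0.01,0,0,0,255],[0,0,0,0,0,0,255]]])

```text
t: 16.13
tcp_pos: [0.5752, -0.0092, 0.1068]
eef_rot: [[-1.0, 0.011, 0.001], [0.011, 1.0, -0.0], [-0.001, -0.0, -1.0]]
ft_force: [0.8, -0.0, 6.6]
gripper_width: 0.0126
grip_force: 90.9
```

Request:
play_rows(motion=[[[0,0,0.02,0,0,0,255],[0,0,0.01,0,0,0,255],[0,0,0,0,0,0,255]]])

```text
t: 16.38
tcp_pos: [0.5754, -0.0091, 0.1067]
eef_rot: [[-1.0, 0.011, 0.001], [0.011, 1.0, -0.0], [-0.001, -0.0, -1.0]]
ft_force: [-7.1, 1.7, 22.0]
gripper_width: 0.0126
grip_force: 93.2
```

Fully home: 16 mm of spring travel, and the flange is on the cover. Now twist clockwise (+ about tool z).

Request:
play_rows(motion=[[[0,0,-0.005,0,0,0,255],[0,-0.001,0,0,0,0.03,255],[0,-0.001,0,0,0,0.03,255],[0,-0.001,0,0,0,0.03,255],[0,-0.001,0,0,0,0.03,255],[0,0,0,0,0,0,255]]])

```text
t: 16.88
tcp_pos: [0.5761, -0.0098, 0.1066]
eef_rot: [[-0.924, 0.382, 0.003], [0.382, 0.924, -0.001], [-0.003, 0.001, -1.0]]
ft_force: [-3.3, 0.3, 16.3]
gripper_width: 0.0122
grip_force: 92.6
```

```bash
python3 -c "
from h import *
st()"
```

```text
t 16.88 tcp [ 0.5761 -0.0098  0.1066] psi 157.6 F [-3.3  0.3 16.3] Tz [-0.31  0.51  0.02] w 0.0122 grip 92.6 q [-0.06  0.2   1.95 -0.    1.   -1.24]
```

Request:
play_rows(motion=[[[0,-0.001,0,0,0,0.03,255],[0,-0.001,0,0,0,0.03,255],[0,-0.001,0,0,0,0.03,255],[0,-0.001,0,0,0,0.03,255],[0,-0.001,0,0,0,0.03,255],[0,-0.001,0,0,0,0.03,255],[0,0,0,0,0,0,255]]])

```text
t: 17.47
tcp_pos: [0.5749, -0.0108, 0.1066]
eef_rot: [[-0.576, 0.817, 0.001], [0.817, 0.576, -0.002], [-0.002, 0.0, -1.0]]
ft_force: [-4.1, -1.6, 19.4]
gripper_width: 0.0131
grip_force: 92.9
```

```bash
python3 -c "
from h import *
st()"
```

```text
t 17.47 tcp [ 0.5749 -0.0108  0.1066] psi 125.2 F [-4.1 -1.6 19.4] Tz [-0.65  1.    0.09] w 0.0131 grip 92.9 q [-0.06  0.19  1.95 -0.    1.   -0.67]
```

Request:
play_rows(motion=[[[0,-0.001,0,0,0,0.03,255],[0,-0.001,0,0,0,0.03,255],[0,-0.001,0,0,0,0.03,255],[0,-0.001,0,0,0,0.03,255],[0,-0.001,0,0,0,0.03,255],[0,-0.001,0,0,0,0.03,255],[0,0,0,0,0,0,255]]])

```text
t: 18.05
tcp_pos: [0.573, -0.0115, 0.1066]
eef_rot: [[-0.049, 0.999, -0.002], [0.999, 0.049, -0.002], [-0.002, -0.002, -1.0]]
ft_force: [-8.2, -2.1, 21.8]
gripper_width: 0.0124
grip_force: 93.4
```

```bash
python3 -c "
from h import *
st()"
```

```text
t 18.05 tcp [ 0.573  -0.0115  0.1066] psi 92.8 F [-8.2 -2.1 21.8] Tz [-0.81  1.7   0.04] w 0.0124 grip 93.4 q [-0.06  0.19  1.95 -0.    1.   -0.11]
```

Request:
play_rows(motion=[[[0,-0.008,0,0,0,0.015,255],[0,0,0,0,0,0.015,255],[0,0,0,0,0,0,255],[0,0,0,0,0,0,255]]])

```text
t: 18.38
tcp_pos: [0.5726, -0.0115, 0.1066]
eef_rot: [[0.042, 0.999, -0.001], [0.999, -0.042, -0.002], [-0.002, -0.001, -1.0]]
ft_force: [-7.5, -2.9, 21.7]
gripper_width: 0.0125
grip_force: 93.2
```

```bash
python3 -c "
from h import *
st()"
```

```text
t 18.38 tcp [ 0.5726 -0.0115  0.1066] psi 87.6 F [-7.5 -2.9 21.7] Tz [-0.72  1.57  0.11] w 0.0125 grip 93.2 q [-0.06  0.19  1.95 -0.    1.   -0.02]
```

Request:
play_rows(motion=[[[0,0,0,0,0,0.015,255],[0,0,0,0,0,0.012,255],[0,0,0,0,0,0,255],[0,0,0,0,0,0,255]]])

```text
t: 18.72
tcp_pos: [0.5723, -0.0114, 0.1066]
eef_rot: [[0.123, 0.992, -0.002], [0.992, -0.123, -0.003], [-0.003, -0.001, -1.0]]
ft_force: [-8.6, -2.4, 22.5]
gripper_width: 0.0126
grip_force: 94.0
```

Run:
```python
from h import *
st()
c=snap('side','s6.png');t=snap('top','t6.png')
m=np.zeros((600,760,3),np.uint8)
m[:,:480]=cv2.resize(c['pixels'][170:295,260:360],(480,600),interpolation=cv2.INTER_CUBIC)
m[:500,480:760]=cv2.resize(t['pixels'][160:360,410:522],(280,500),interpolation=cv2.INTER_CUBIC)
cv2.imwrite('pics/s6c.png',m)
```

```text
t 18.72 tcp [ 0.5723 -0.0114  0.1066] psi 82.9 F [-8.6 -2.4 22.5] Tz [-0.55  1.7   1.07] w 0.0126 grip 94.0 q [-0.06  0.19  1.95 -0.    1.    0.06]
```

View pics/s6c.png

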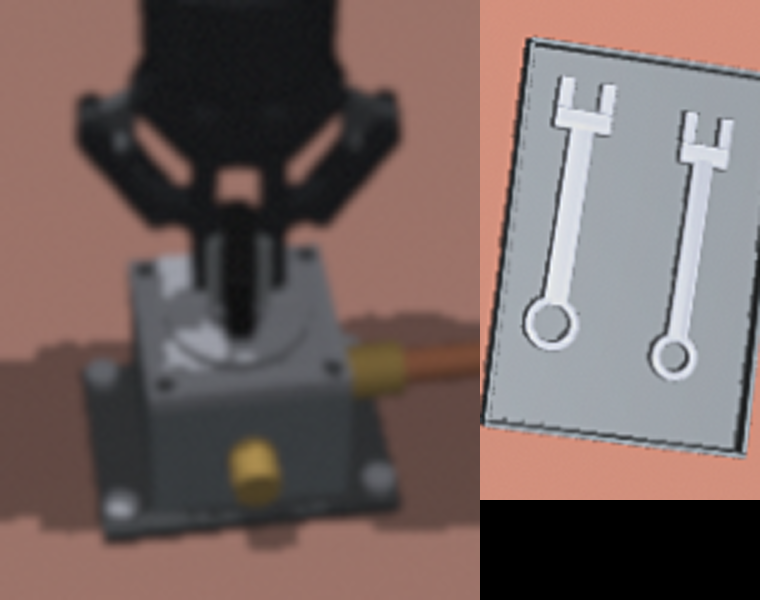

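The flange sits flush on the cover with the wing turned crosswise at (240,280). The stop is felt at 1.07 N m, and the two spanners in the tray are parallel with both jaws up-image. I'm handing the job in.

```bash
python3 -c "
from h import *
print(sign_off())"
```

```text
the job is handed in; nothing more can be done
None
```

The job is handed in at about 19 s on the robot clock: the spanner lies in the tray parallel to the other with its jaw the same way, and the key is still gripped, pushed fully home and turned clockwise to the stop (1.07 N m felt).

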